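# Staple the delivery notes and ease the stapler arm back up

## Robot

A 6-joint arm with a two-finger parallel gripper is mounted at the origin on the work surface. World frame = base frame: x ahead of the robot, y to its left, z up, the work surface at z = 0. Lengths are in m, angles in rad, forces in N, time in s.
With the tool pointing down it reaches from about 0.275 to 0.875 m from the base axis. Payload 12.5 kg.
Tool frame: the origin (TCP) lies at the very end of the fingers, on their centre line; the grasp point (between the pads) lies 19 mm behind it; z points along the fingers, x is the direction in which the jaws open and shut, and the axes are right-handed (so a half turn about z gives the same grasp; the last joint's range is limited). The gripper opens to 85 mm and grips with 20 to 120 N. Pads are 22 mm wide; open, the fingers measure 114 mm over their backs; the gripper's body (76 mm by 85 mm) begins 54 mm behind the grasp point. The pads swing forward as they close: fully open they stand 13 mm farther back than shut.
Start: joints at [1.243, 0.351, 1.652, -0, 1.139, -0.085], TCP at [0.132, 0.534, 0.231] pointing down, gripper open.
Joint ranges: [-2.75, 2.75], [-0.79, 2.1], [0.01, 2.65], [-1.57, 4.71], [0.07, 3.14], [-2.87, 2.87]. Speed limits (rad/s): [2.22, 2.22, 2.79, 3.14, 3.14, 3.14].

## Interface

Orientations are given as a rotation vector (axis times angle).
In Python, from bench import status, vision, env gives the robot as it stands.
- The arm moves only by the shell command python3 -m creep 'ROWS' [FORCE]. ROWS is JSON, one flat list of numbers, 7 for each row, row after row: the finger opening in mm, from 0 to 85.4, then the shift along the tool's x, y, z in mm, then the turn, a rotation vector about the tool's x, y, z in degrees. A call has exactly 10 rows; each row shifts and turns the commanded pose from where the row before left it, along the tool's axes as they then stand; what a row does not reach is not made up. A row lasts 1/10 s, in which the tool goes at most 50 mm and 8.59 degrees, less where a joint would pass 70% of its speed; a pose out of reach is approached as far as the arm can. A call is refused whole if a number of a shift passes 50 or a number of a turn 8.59, either way. A call with a gripper value outside its range is refused whole. The fingers move at their own pace and stop on an object; FORCE is the grip in N (left out, the last holds). Time passes only in rows, so rows that do not move let the fingers close, or fill a call up. It gives the time, the measured TCP pose, the force and the opening at its end, in the units of the state.
- status.sense(): the state, without advancing time (a new reading comes with each control period).
- vision.get_image(name): name is "scene" or "top" or "wrist"; returns the picture (420x560x3 uint8, blue, green, red); there is no depth.
- vision.camera_model(name): a dict with "vfov" (degrees; the focal length in pixels is half the picture's height over the tangent of half this angle, whatever the lens; pixels are square), "cx", "cy" (the principal point, pixels), "distortion" ([k1, k2, p1, p2, k3] as OpenCV has them; the pictures are not rectified), "position" and "rotation" of the camera in the world; the wrist camera has in their place "T_tool_cam" (4x4, takes a point from camera to tool coordinates, whose origin is the TCP and whose axes are the tool frame's). Camera axes: x right, y up, looking along -z (the intrinsics and any distortion apply to the point x, -y, -z); pixel columns grow to the right and rows downward; lengths in m; the calibration is good to about 2 mm. A picture is of the moment at which its call begins: read the wrist's pose just before it. camera_model takes no time and is no camera call.
- env.job_done(): hands the job in, once; it reports no verdict.
The state is a dict: "time_s": time; "q": joint angles; "joint_vel": joint speeds; "tau": joint torques, N m; "tool_pos": TCP position; "ee_rot": TCP orientation; "force": force on the tool from outside, world axes, zero at the start; "moment": the same for the moment, N m; "grip_width": opening from 0.0 (shut) to 1.0 (fully open).
Only numpy, scipy, OpenCV 4.12 (cv2) and the standard library are available. Lean on these libraries where they do the work, as an engineer would, in place of code of your own. Each camera call takes 0.05 s, during which the arm holds its last target. There are 200 camera calls.

## Task

Staple the packet of delivery notes lying ready in the mouth of the red-armed stapler: press the arm's front pad from above all the way down to its stop. Then let the sprung arm rise slowly under your control, over a second or two, until it is fully back up, and come clear of it; it must not snap back at any point. Leave the blue-levered hole punch unpressed and do not knock over the water bottle.

Things in the scene. Friction and masses are not known exactly. Their poses are not given: they have to be found in the camera images.
- stapler_pad (a point): top centre of the red press pad (46 mm along x, 44 wide) at the front of the red arm of a heavy-duty stapler fixed on a wooden plinth 10 to 68 mm high. Turns with the arm: x runs back along it, z is the pad's normal. The hinge axis, parallel to y, lies 215 mm along +x and 20 mm along -z. Height over the plinth 164 mm at rest; fully down 88 mm and 15 mm forward. White packet below, 28 mm high
- stapler_arm (a joint): angle of the stapler's red arm in rad: 0 fully up (rest; it slopes up to its front by 0.28 rad), growing as it is pressed, 0.36 at the stop (slopes 0.08 rad the other way). A spring pushes the pad up with about 3.5 N at rest, growing to about 7.5 N fully down, and throws the arm up in a moment if let go
- punch_lever (a joint): angle of the blue lever, 116 mm wide and at most 115 mm above the desk, of the black hole punch (base 130 x 130 mm) standing beside the stapler, on either side of it: 0 up (rest), 0.30 pressed
- bottle: loose pale translucent water bottle with a blue cap, 66 mm across and 200 mm tall, standing at one side of the work; origin at the centre of its underside, z up. A brown roll of tape 100 mm across and 50 mm high lies at the other side
There are look-alikes about, which are no part of the job. There is more than one size of the bottle; the one meant has the size given above.

How it is judged:
On the way, in this order (a step that is already met when the one before it is completed fails the run):
1. the stapler arm is pressed down to its stop (to within 0.05 rad, about 11 mm at the pad) (value of joint stapler_arm above 0.31 rad), for 0.1 s.
2. the arm is fully back up (to within 0.04 rad) (value of joint stapler_arm below 0.04 rad), for 0.2 s.
At the end, for the whole second after the job is handed in: The stapler arm has been pressed down to its stop and is back up at rest (within 0.04 rad) after a slow return, the hole punch's lever is up (within 0.08 rad) and the bottle stands upright (value of joint stapler_arm below 0.04 rad and value of joint punch_lever below 0.08 rad and angle between bottle's own z axis and vertical below 0.3 rad); the robot touches nothing.
It fails at once if the stapler arm snaps back (rises faster than 1 rad/s, about 0.2 m/s at the pad) (velocity of joint stapler_arm below -1 rad/s).
It fails at once if the hole punch is pressed (by more than 0.08 rad) (value of joint punch_lever above 0.08 rad).
It fails at once if the bottle is knocked over (tilts by more than 0.3 rad) (angle between bottle's own z axis and vertical above 0.3 rad).
It also fails if it takes over 34 s, if anything falls off the work surface, if the arm or the gripper's body presses on something with over 40 N, if the wrist force passes 120 N, or if a joint passes its speed limit or range.

## Working session

There is one attempt and no reset: what is moved stays moved. The work goes in short steps, Python scripts to look and compute and a shell command to move; the robot and the scene stay as the last step left them, time stands still between calls to the robot, and variables do not carry over. Pictures are saved under pics/ and viewed, about 8 in all and at most 12, crops included, and the job is handed in when it is done.

```bash
mkdir -p pics; python3 - <<'E'
from bench import status,vision
import cv2,json
s=status.sense();print({k:s[k] for k in('time_s','tool_pos','ee_rot','force','grip_width')})
for n in('scene','top'):
    cv2.imwrite(f'pics/{n}0.png',vision.get_image(n));print(n,vision.camera_model(n))
print(vision.camera_model('wrist'))
E
```

```text
{'time_s': 0.0, 'tool_pos': array([0.13207616, 0.53356088, 0.23075879]), 'ee_rot': array([ 2.47358367e+00,  1.93569980e+00, -1.56607972e-03]), 'force': array([ 0.07476493, -0.34807057, -0.04751812]), 'grip_width': 1.0020087385186915}
scene {'vfov': 44.36016593298424, 'cx': 280.7265948018866, 'cy': 213.39187289060567, 'distortion': array([-0.13853197,  0.        ,  0.        ,  0.        ,  0.        ]), 'position': array([ 0.16528726, -0.39564243,  1.70768941]), 'rotation': array([ 0.30316518, -0.15272953, -0.91583205])}
top {'vfov': 57.36684740125964, 'cx': 282.4559018221226, 'cy': 209.09396441285145, 'distortion': array([-0.02074138,  0.        ,  0.        ,  0.        ,  0.        ]), 'position': array([ 0.4387308 , -0.08192549,  1.27454187]), 'rotation': array([ 0.10885563, -0.11419925, -1.59322591])}
{'vfov': 69.39252759884282, 'cx': 277.38150612539835, 'cy': 212.8586588941776, 'distortion': array([-0.01135784,  0.        ,  0.        ,  0.        ,  0.        ]), 'T_tool_cam': array([[ 9.99999898e-01, -4.10597646e-04,  1.88289425e-04,
         1.06313857e-03],
       [-3.41976675e-04, -9.60495039e-01, -2.78296897e-01,
        -6.94946947e-02],
       [ 2.95119110e-04,  2.78296805e-01, -9.60495081e-01,
        -1.42300020e-01],
       [ 0.00000000e+00,  0.00000000e+00,  0.00000000e+00,
         1.00000000e+00]])}
```

View pics/scene0.png

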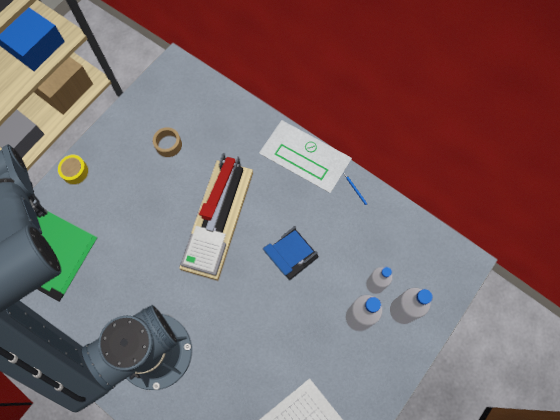

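View pics/top0.png

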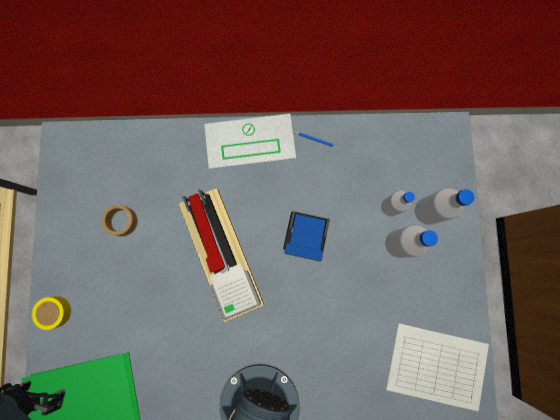

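The scene shows the stapler, red arm in top view at about (190,197) to (218,270), with the packet at (235,292). The hole punch is at (306,235) and the bottles are at (405,200), (450,203) and (415,240). The brown tape is at (119,220), and the yellow roll at (50,313) is a decoy. Next I'll enlarge the stapler in both views.

```bash
python3 - <<'E'
import cv2,numpy as np
a=cv2.imread('pics/top0.png')[180:330,165:345]
b=cv2.imread('pics/scene0.png')[145:285,170:330]
a=cv2.resize(a,None,fx=4,fy=4,interpolation=2);b=cv2.resize(b,None,fx=4.2857,fy=4.2857,interpolation=2)
cv2.imwrite('pics/topc.png',a);cv2.imwrite('pics/scenec.png',cv2.resize(b,(640,560)))
E
```

```text
(no output)
```

View pics/topc.png

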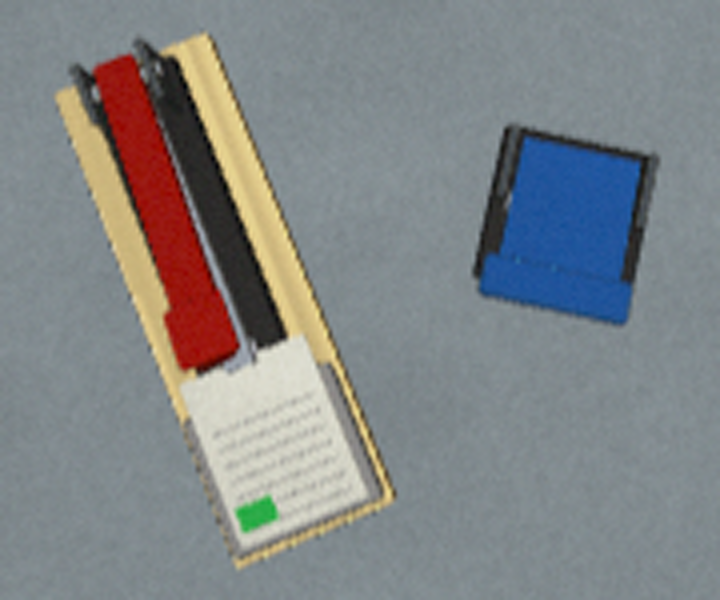

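View pics/scenec.png

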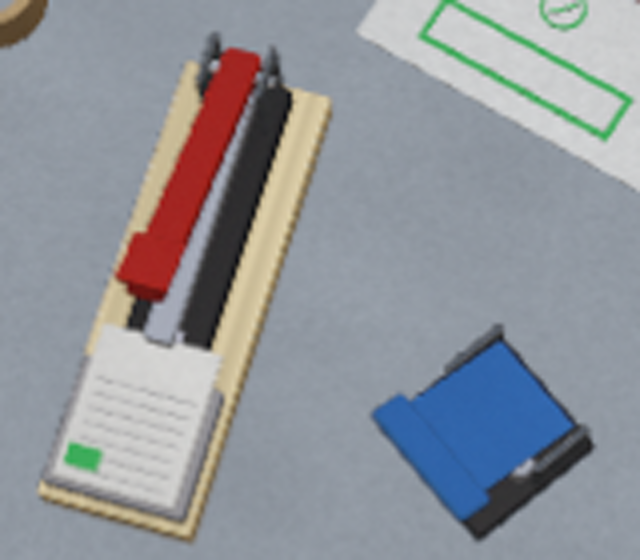

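```bash
cat > h.py <<'E'
import numpy as np,cv2
from scipy.spatial.transform import Rotation as R
from scipy.optimize import least_squares
from bench import vision
M={n:vision.camera_model(n) for n in('scene','top')}
def KR(n,H=420):
    m=M[n];f=H/2/np.tan(np.radians(m['vfov']/2))
    K=np.array([[f,0,m['cx']],[0,f,m['cy']],[0,0,1]])
    Rwc=R.from_rotvec(m['rotation']).as_matrix()@np.diag([1,-1,-1])
    return K,Rwc,m['position'],m['distortion']
def ray(n,p):
    K,Rw,c,d=KR(n);u=cv2.undistortPoints(np.array([[p]],float),K,d)[0,0]
    r=Rw@[u[0],u[1],1];return c,r/np.linalg.norm(r)
def proj(n,P):
    K,Rw,c,d=KR(n)
    return cv2.projectPoints((np.atleast_2d(P)-c)@Rw,np.zeros(3),np.zeros(3),K,d)[0][:,0]
def atz(n,p,z):
    c,r=ray(n,p);return c+r*(z-c[2])/r[2]
def tri(ps,pt):
    return least_squares(lambda P:np.r_[(proj('scene',P)-ps).ravel(),(proj('top',P)-pt).ravel()],[.5,0,.1])
T=lambda x,y:np.array([165+x/4,180+y/4])
S=lambda x,y:np.array([170+x/4,145+y/4])
E
python3 - <<'E'
from h import *
for nm,s,t in[('FL',(117,275),(183,370)),('FR',(163,290),(240,349)),('BL',(135,233),(165,312)),
 ('plFL',(40,490),(239,562)),('plFR',(192,537),(393,495)),('plBR',(331,98),(209,36)),('plBL',(190,62),(56,92)),('hingeend',(240,52),(117,60)),
 ('paperFL',(50,485),(243,548)),('leverFL',(375,413),(480,290)),('leverFR',(460,520),(627,323))]:
    r=tri(S(*s),T(*t));print(nm,r.x.round(4),'res',r.fun.round(1))
# model fit: x,y,z pad centre, yaw of rest arm
def model(v,tz=None):
    x,y,h,yaw=v;z=h+.164
    # local x back along arm: sloping down by .28
    A=R.from_euler('z',yaw).as_matrix()@R.from_euler('y',.28).as_matrix()
    L=np.array([[-.023,.022,0],[-.023,-.022,0],[.023,.022,0]])
    return np.array([x,y,z])+L@A.T
s=np.array([S(117,275),S(163,290),S(135,233)]);t=np.array([T(183,370),T(240,349),T(165,312)])
f=lambda v:np.r_[(proj('scene',model(v))-s).ravel(),(proj('top',model(v))-t).ravel()]
r=least_squares(f,[.5,.1,.04,.3]);print(r.x,r.fun.round(1))
for n,p in(('top',(428,239)),('top',(465,197)),('top',(408,197))):print(p,atz(n,p,.2).round(3),atz(n,p,.17).round(3))
print('tape',atz('top',(119,220),.05).round(3))
E
```

```text
FL [0.4209 0.1136 0.2011] res [-0.8 -0.   0.5 -0.4]
FR [0.4335 0.0747 0.2045] res [-0.2  0.   0.1 -0.1]
BL [0.4608 0.131  0.1794] res [-0.4  0.   0.2 -0.2]
plFL [0.2661 0.1022 0.0247] res [-0.4 -0.   0.3 -0.2]
plFR [ 0.3137 -0.0202  0.0058] res [-0.7  0.   0.5 -0.4]
plBR [0.6878 0.1219 0.0413] res [-0.7  0.2  0.4 -0.5]
plBL [0.6486 0.2542 0.0135] res [-0.5  0.1  0.3 -0.3]
hingeend [0.6506 0.1793 0.1296] res [ 0.5 -0.1 -0.3  0.4]
paperFL [0.2753 0.1006 0.0152] res [-0.3 -0.   0.2 -0.2]
leverFL [ 0.4743 -0.0938  0.0947] res [-0.7  0.2  0.4 -0.6]
leverFR [ 0.4452 -0.2035  0.1019] res [-0.2  0.1  0.1 -0.2]
[0.44791163 0.10245063 0.02660788 0.33766446] [-1.4  0.3  0.4  0.6 -0.3 -0.6 -0.  -0.   0.6 -0.5  0.1 -0.5]
(428, 239) [ 0.497 -0.494  0.2  ] [ 0.498 -0.505  0.17 ]
(465, 197) [ 0.614 -0.61   0.2  ] [ 0.618 -0.624  0.17 ]
(408, 197) [ 0.618 -0.446  0.2  ] [ 0.623 -0.456  0.17 ]
tape [0.591 0.439 0.05 ]
```

Only one stapler has a red arm. Its pad centre is at about (0.446, 0.103, 0.19), the yaw is about 0.355 and the plinth is about 27 mm high. The punch and the bottles (y < -0.09) are well off my path. I'll move over the pad with the fingers shut.

```bash
python3 -m creep '[0,-15,18,-1,0,0,0, 0,-30,36,-1,0,0,0, 0,-32,38,-1,0,0,0, 0,-32,38,-1,0,0,0, 0,-32,38,-1,0,0,0, 0,-32,38,-1,0,0,0, 0,-32,38,-1,0,0,0, 0,-32,38,-1,0,0,0, 0,-32,38,-1,0,0,0, 0,-30,36,-1,0,0,0]'; python3 -m creep '[0,-25,30,0,0,0,0, 0,-12,15,0,0,0,0, 0,0,0,0,0,0,-8.5, 0,0,0,0,0,0,-8.5, 0,0,0,0,0,0,-8.5, 0,0,0,0,0,0,-8.5, 0,0,0,0,0,0,0, 0,0,0,0,0,0,0, 0,0,0,0,0,0,0, 0,0,0,0,0,0,0]'
```

```text
time_s: 1.1
tool_pos: [0.4067, 0.156, 0.2414]
ee_rot: [2.474, 1.936, 0.0]
force: [0.3, 0.1, 0.6]
grip_width: -0.001
time_s: 2.1
tool_pos: [0.4406, 0.1113, 0.2413]
ee_rot: [-1.803, -2.573, 0.0]
force: [0.3, 0.8, -0.0]
grip_width: -0.005
```

```bash
python3 - <<'E'
from h import *
from bench import status
s=status.sense();print(s['tool_pos'],s['ee_rot'])
a=vision.get_image('scene');w=vision.get_image('wrist')
c=cv2.resize(a[145:285,150:310],(480,420),interpolation=2)
cv2.imwrite('pics/m1.png',cv2.resize(np.hstack([c[:,:380],w[:,80:480]]),None,fx=1,fy=1))
print(proj('scene',s['tool_pos']))
m=vision.camera_model('wrist');f=210/np.tan(np.radians(m['vfov']/2));T_=np.array(m['T_tool_cam']);Rt=R.from_rotvec(s['ee_rot']).as_matrix()
K=np.array([[f,0,m['cx']],[0,f,m['cy']],[0,0,1]])
for z in (.18,.19,.2):
    P=np.array([.446,.103,z]);pt=Rt.T@(P-s['tool_pos']);pc=T_[:3,:3].T@(pt-T_[:3,3]);pc*=[1,-1,-1]
    print(z,cv2.projectPoints(pc[None],np.zeros(3),np.zeros(3),K,m['distortion'])[0].ravel()-[80,0])
E
```

```text
[0.44064279 0.11132931 0.24126825] [-1.80251637e+00 -2.57300185e+00  6.08751359e-05]
[[201.24641857 204.99674956]]
0.18 [183.43536385 229.54393337]
0.19 [182.77076899 234.4188517 ]
0.2 [182.04122091 239.77080284]
```

View pics/m1.png

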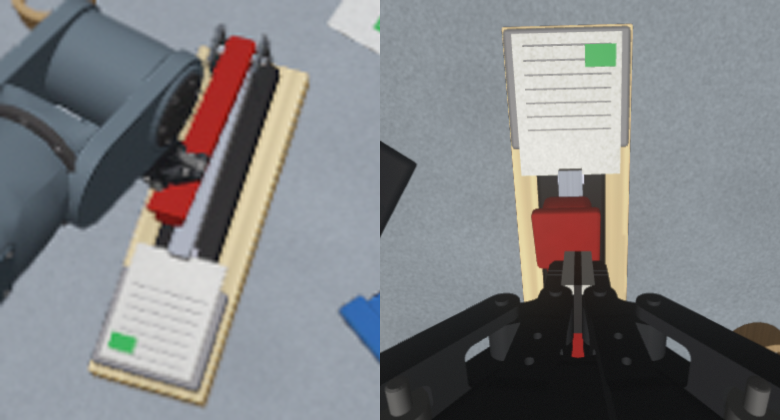

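The wrist view shows the red pad with its front edge at row 209 and spanning crop columns 152–219. The shut fingers point at the pad's rear half, slightly to its right. I'll compute the offset.

```bash
python3 - <<'E'
from h import *
from bench import status
s=status.sense()
m=vision.camera_model('wrist');f=210/np.tan(np.radians(m['vfov']/2));T_=np.array(m['T_tool_cam']);Rt=R.from_rotvec(s['ee_rot']).as_matrix()
K=np.array([[f,0,m['cx']],[0,f,m['cy']],[0,0,1]])
for z in (.185,.195,.205):
  Q=[]
  for p in((232,209),(299,209),(613-300,165)):
    u=cv2.undistortPoints(np.array([[p]],float),K,m['distortion'])[0,0]
    d=Rt@T_[:3,:3]@[u[0],-u[1],-1];c=Rt@T_[:3,3]+s['tool_pos'];Q.append(c+d*(z-c[2])/d[2])
  mid=(Q[0]+Q[1])/2;print(z,np.linalg.norm(Q[0]-Q[1]).round(4),mid.round(4),'tool',(Rt.T@(mid-s['tool_pos'])*1e3).round(1))
E
```

```text
0.185 0.0455 [0.4299 0.0991 0.185 ] tool [ -7.8 -14.3  56.3]
0.195 0.0432 [0.4271 0.0985 0.195 ] tool [ -7.4 -17.1  46.3]
0.205 0.0409 [0.4244 0.098  0.205 ] tool [ -7.  -19.8  36.3]
```

The pad centre is about (-7, +5) mm from the tool in tool x/y, which agrees with the fit. I'll shift over it and descend gently to find contact, expected about 49 mm down.

```bash
python3 -m creep '[0,-7,3,0,0,0,0, 0,0,0,10,0,0,0, 0,0,0,12,0,0,0, 0,0,0,10,0,0,0, 0,0,0,6,0,0,0, 0,0,0,5,0,0,0, 0,0,0,5,0,0,0, 0,0,-1,5,0,0,0, 0,0,-1.5,5,0,0,0, 0,0,0,0,0,0,0]'
```

```text
time_s: 3.2
tool_pos: [0.4435, 0.1048, 0.183]
ee_rot: [1.8, 2.575, 0.0]
force: [-1.4, -1.1, 5.0]
grip_width: -0.002
```

Contact: 5 N upward. Next, press down along the arc.

```bash
python3 -m creep '[0,0,-1.6,5,0,0,0, 0,0,-1.5,5,0,0,0, 0,0,-1.4,5,0,0,0, 0,0,-1.3,5,0,0,0, 0,0,-1.1,5,0,0,0, 0,0,-1,5,0,0,0, 0,0,-0.9,5,0,0,0, 0,0,-0.8,5,0,0,0, 0,0,-0.6,5,0,0,0, 0,0,-0.4,5,0,0,0]'
```

```text
time_s: 4.2
tool_pos: [0.4341, 0.1013, 0.1332]
ee_rot: [1.799, 2.574, 0.002]
force: [3.9, 1.2, 7.4]
grip_width: 0.0
```

```bash
python3 -m creep '[0,0,-0.2,2,0,0,0, 0,0,-0.2,2,0,0,0, 0,0,-0.1,2,0,0,0, 0,0,0,1.5,0,0,0, 0,0,0,1.5,0,0,0, 0,0,0,1.5,0,0,0, 0,0,0,1.5,0,0,0, 0,0,0,1,0,0,0, 0,0,0,1,0,0,0, 0,0,0,0,0,0,0]'
```

```text
time_s: 5.2
tool_pos: [0.4337, 0.1012, 0.121]
ee_rot: [1.799, 2.574, 0.002]
force: [-6.4, -1.0, 36.2]
grip_width: -0.001
```

36 N at z = 0.121 after about 72 mm of travel, so that is the stop. Now rise slowly back along the arc.

```bash
python3 -m creep '[0,0,0,0,0,0,0, 0,0,0,-1,0,0,0, 0,0,0,-1.5,0,0,0, 0,0,0.1,-2,0,0,0, 0,0,0.2,-3,0,0,0, 0,0,0.3,-4,0,0,0, 0,0,0.4,-4,0,0,0, 0,0,0.6,-4,0,0,0, 0,0,0.7,-4,0,0,0, 0,0,0.8,-4,0,0,0]'; python3 -m creep '[0,0,0.8,-4,0,0,0, 0,0,0.9,-4,0,0,0, 0,0,0.9,-4,0,0,0, 0,0,1,-4,0,0,0, 0,0,1,-4,0,0,0, 0,0,1.1,-4,0,0,0, 0,0,1.1,-4,0,0,0, 0,0,1.2,-4,0,0,0, 0,0,1.2,-3,0,0,0, 0,0,1,-3,0,0,0]'
```

```text
time_s: 6.2
tool_pos: [0.4353, 0.1019, 0.1465]
ee_rot: [-1.799, -2.574, 0.003]
force: [-1.6, -3.1, 5.7]
grip_width: -0.004
time_s: 7.2
tool_pos: [0.4443, 0.1054, 0.1842]
ee_rot: [-1.798, -2.573, 0.004]
force: [-2.3, -1.4, 3.8]
grip_width: 0.002
```

```bash
python3 -m creep '[0,0,0.6,-2,0,0,0, 0,0,0.6,-2,0,0,0, 0,0,0.5,-2,0,0,0, 0,0,0.3,-2,0,0,0, 0,0,0,-2,0,0,0, 0,0,0,-2,0,0,0, 0,0,0,-2,0,0,0, 0,0,0,-3,0,0,0, 0,0,0,-3,0,0,0, 0,0,0,-3,0,0,0]'; python3 -m creep '[0,0,0,-4,0,0,0, 0,0,0,-8,0,0,0, 0,0,0,-10,0,0,0, 0,0,0,-12,0,0,0, 0,0,0,-12,0,0,0, 0,0,0,-10,0,0,0, 0,0,0,-6,0,0,0, 0,0,0,0,0,0,0, 0,0,0,0,0,0,0, 0,0,0,0,0,0,0]'; python3 - <<'E'
from h import *
w=vision.get_image('wrist');a=vision.get_image('top')
cv2.imwrite('pics/end.png',np.hstack([w[:,80:480],a[130:340,165:365].repeat(2,0).repeat(2,1)]))
E
```

```text
time_s: 8.2
tool_pos: [0.447, 0.1062, 0.2077]
ee_rot: [-1.799, -2.574, 0.001]
force: [0.2, -0.7, 0.1]
grip_width: -0.002
time_s: 9.2
tool_pos: [0.4472, 0.1063, 0.2693]
ee_rot: [-1.799, -2.574, 0.001]
force: [-0.3, -0.0, -0.9]
grip_width: -0.001
```

View pics/end.png

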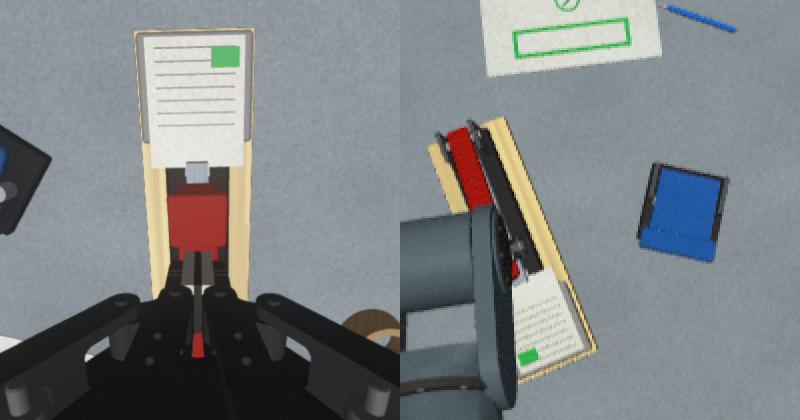

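The wrist view shows the pad 59 px wide (columns 168–227). That gives the depth expected for an arm fully up with the tool 28 mm higher than before. The punch looks unchanged at (683,210), and contact force is zero.

```bash
python3 -c "
from bench import env;print(env.job_done())"
```

```text
the job is handed in; nothing more can be done
None
```

I pressed the stapler's red pad with shut fingers to its stop, let it rise slowly, came clear and handed the job in; the hand-in reports no verdict.

- **Press:** the force reached 36 N at z = 0.121 m, after about 72 mm of travel from contact (76 mm expected). I took that as the stop.
- **Return:** I eased the arm up at no more than 40 mm/s over about 2.5 s. The force still read 3.8 N near the top and then fell to zero, so the pad stayed in contact through the rise. I could not read the arm's angle or speed directly.
- **Last checks:** about 9 s in, the tool was around 75 mm above the pad with no contact force. The pad's size in the wrist picture fits the arm being fully up, and the punch looked unpressed.
- **Not checked:** I did not look at the bottle again at the end. The fingers stayed about 0.5 m or more from it throughout.

No check failed or disagreed.

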